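Slide the pepper mill home into the condiment rack

ROBOT

A 7-joint arm with a two-finger parallel gripper is mounted at the origin on a cart in front of the work surface, level with it; the furniture and walls round the work are solid. World frame = base frame: x ahead of the robot, y to its left, z up, the work surface at z = 0. Lengths are in m, angles in rad, forces in N, time in s.
With the tool pointing down it reaches from about 0.4 to 0.85 m from the base axis. Payload 6.9 kg.
Tool frame: the origin (TCP) lies at the very end of the fingers, on their centre line; the grasp point (between the pads) lies 19 mm behind it; x points along the fingers, z is the direction in which the jaws open and shut, and the axes are right-handed (so a half turn about x gives the same grasp; the last joint's range is limited). The gripper opens to 85 mm and grips with 20 to 120 N. Pads are 22 mm wide; open, the fingers measure 114 mm over their backs; the gripper's body (76 mm by 85 mm) begins 54 mm behind the grasp point. The pads swing forward as they close: fully open they stand 13 mm farther back than shut.
Start: joints at [-1.149, 0.507, -0.238, 1.5, 0.126, 1.149, -0.155], TCP at [0.194, 0.594, 0.231] pointing down, gripper open.
Joint ranges: [-3.08, 3.08], [-0.24, 2.05], [-1.43, 1.35], [0, 2.5], [-1.52, 4.66], [0.17, 1.96], [-2.89, 2.89]. Speed limits (rad/s): [2.39, 2.39, 3.14, 3.14, 3.14, 3.14, 3.14].

INTERFACE

Orientations are given as a rotation vector (axis times angle).
In Python, from bench import sense, read_camera, arm, silhouettes, pinpoint gives the robot as it stands.
- The arm moves only by the tool carry_out, never from a script. Its argument "commands" is a list of rows, each an object with "grip": the opening, from -1 (shut) to 1 (fully open); "offset": the shift along the world's x, y, z in mm, a list of three; "twist": the turn, a rotation vector about the world's x, y, z in degrees, a list of three. A call has exactly 8 rows; each row is the pose to reach, as a shift and turn from the pose commanded when the call began; what a row does not reach only later rows make up. A row lasts 1/10 s, in which the tool goes at most 50 mm and 8.59 degrees, less where a joint would pass 70% of its speed; a pose out of reach is approached as far as the arm can. A call with a gripper value outside its range is refused whole. The fingers move at their own pace and stop on an object; "force" is the grip in N (left out, the last holds). Time passes only in rows, so rows that repeat a pose let the fingers close, or fill a call up. It gives the time, the measured TCP pose, the force and the opening at its end, in the units of the state.
- sense(): the state, without advancing time (a new reading comes with each control period).
- read_camera(name): name is "scene" or "top" or "wrist"; returns a dict with "image" (400x640x3 uint8, red, green, blue), "K" (3x3 intrinsics, pixels), "k1" (the pictures are not rectified: a ray, as slopes to the right and down, at radius r is drawn at 1 + k1 r^2 times it, then the intrinsics apply), "world_from_camera" (4x4, takes a point from camera to world coordinates). Camera axes: x right, y down, z forward; pixel columns grow to the right and rows downward; lengths in m; the calibration is good to about 2 mm. A picture is of the moment at which its call begins. There is no depth.
- arm.close_job(): hands the job in, once; it reports no verdict.
Trained networks look in a picture, given as the dict that the camera call returned (one of the last four; its "shot" number tells which), for a name from the list of things; names that differ only in an ending like _2 or _b are one class to them, and where a whole thing is asked for, a point or a joint stands for the part that bears it (a point fixed in the world has none). Each returns a list of dicts, best first, with "p" (0 to 1); they miss things now and then, are a little off and sometimes report something else, mostly with a low value. They report only what shows in the picture. A call takes as long as a camera call. They do not tell look-alikes from the thing itself.
- silhouettes(picture, target): "region" (400x640 bool, what is visible of it) and "position" ([row, column] in pixels, amid what is visible of it).
- pinpoint(picture, target): "position" ([row, column] in pixels: a listed point, or the origin of a listed thing).
The state is a dict: "time_s": time; "q": joint angles; "qd": joint speeds; "effort": joint torques, N m; "tcp_pos": TCP position; "eef_rot": TCP orientation; "contact_force": force on the tool from outside, world axes, zero at the start; "wrist_torque": the same for the moment, N m; "finger_gap": finger opening in m.
Only numpy, scipy, OpenCV 4.12 (cv2) and the standard library are available. Lean on these libraries where they do the work, as an engineer would, in place of code of your own. Each camera call takes 0.05 s, during which the arm holds its last target.

TASK

Put the pepper mill away: push it gently, low on its body, with the fingers so that it slides upright across the counter into the empty bay of the low condiment rack, until it stands up against the bay's back wall. Do not grip, lift or tip the mill, and leave the oil bottle, the egg timer and the salt and pepper shakers as they stand. Then move the hand clear.

Things in the scene. Friction and masses are not known exactly. Their poses are not given: they have to be found in the camera images.
- mill: Dark wooden pepper mill, round, waisted: 170 mm tall, foot 58 mm in diameter, head 48 mm in diameter from 123 to 159 mm up, small steel knob on top; about 0.18 kg, loose. Origin: centre of its underside, z up its axis. Pushed much above 30 mm from the counter it may topple; lean the hand back to keep its body off the mill's head.
- rack: Wooden rack, fixed, no floor, 170 (x) x 80 (y) mm: 8 mm back wall at -y and three 6 mm side walls, all 30 mm high, form two bays 76 mm wide, 72 mm deep, open to its +y; a rail runs 65 mm up over the back wall. Origin: its middle, on the counter, 32 mm before the back wall's inner face, 40 mm behind the mouths. The bay at its -x (nearer the robot) is empty, the oil bottle stands in the other.
- bay (a point): Where the mill's underside centre is when it stands home: on the middle line of the empty bay, at counter height, 29 mm before the inner face of the back wall, 43 mm inside the mouth. Axes as the rack's: +y points out of the mouth.
- oil_bottle: Tall glass oil bottle with yellow cap, 61 x 61 x 268 mm, about 0.43 kg, loose in the other bay of the rack. Origin: centre of its underside. To be left alone.
- egg_timer: Red and white egg timer, 67 x 66 x 56 mm, loose, at the back of the counter beside the mill's way. Origin: centre of its underside. To be left alone.
- salt: Small white ceramic salt shaker, 18 mm in diameter, 40 mm tall, loose at the back of the counter beside the mill's way. Origin: centre of its underside. To be left alone.
- pepper: Small ceramic pepper shaker with ochre head, 18 mm in diameter, 40 mm tall, loose at the back of the counter beside the mill's way. Origin: centre of its underside. To be left alone.
Mind the look-alikes: they are no part of the job. What is shaped like the mill but orange or red is not meant.

How it is judged:
By the outcome, as a careful person would: the job done as asked, in the order asked, and still so for the second after the job is handed in, with the robot touching nothing.
It also fails if it takes over 51 s, if anything falls off the work surface, if the arm or the gripper's body presses on something with over 40 N, if the wrist force passes 120 N, or if a joint passes its speed limit or range.

## Working session

There is one attempt and no reset: what is moved stays moved. The work goes in short steps, Python scripts to look and compute and a tool call to move; the robot and the scene stay as the last step left them, time stands still between calls to the robot, and variables do not carry over. Pictures are saved under pics/ and viewed, and the job is handed in when it is done.

Besides the shell and the picture viewer there is one more tool, called in YAML: its name, and indented under it one key for each argument. carry_out: Moves the arm, as the interface text tells. Its arguments: {"type":"object","properties":{"commands":{"type":"array","items":{"type":"object","properties":{"grip":{"type":"number"},"offset":{"type":"array","items":{"type":"number"}},"twist":{"type":"array","items":{"type":"number"}}}}},"force":{"type":"number"}},"required":["commands"]}

```bash
mkdir -p pics; ls; cat > h.py <<'E'
import numpy as np, cv2
from bench import sense, read_camera, arm, silhouettes, pinpoint
def save(p,n): cv2.imwrite('pics/'+n+'.png',p['image'][:,:,::-1])
def ray(p,rc):
    K=np.array(p['K']);d=np.array([(rc[1]-K[0,2])/K[0,0],(rc[0]-K[1,2])/K[1,1]])
    u=d.copy()
    for _ in range(30): u=d/(1+p['k1']*(u@u))
    T=np.array(p['world_from_camera']); return T[:3,3],T[:3,:3]@np.array([u[0],u[1],1])
def at(p,rc,z=0.):
    o,d=ray(p,rc); return o+d*(z-o[2])/d[2]
def proj(p,X):
    T=np.array(p['world_from_camera']);c=T[:3,:3].T@(np.array(X)-T[:3,3]);u=c[:2]/c[2];u=u*(1+p['k1']*(u@u));K=np.array(p['K'])
    return K[1,1]*u[1]+K[1,2],K[0,0]*u[0]+K[0,2]
E
python3 - <<'E'
from h import *
np.set_printoptions(precision=4,suppress=True)
for n in ['scene','top']:
    p=read_camera(n); save(p,n+'0'); print(n,np.array(p['world_from_camera'])[:3,3])
    for t in ['mill','rack','bay','oil_bottle','egg_timer','salt','pepper']:
        for r in pinpoint(p,t)[:3]: print(t,round(r['p'],2),np.array(r['position']),at(p,r['position']))
s=sense();print(s['tcp_pos'],s['eef_rot'],s['time_s'],s['contact_force'],s['finger_gap'])
E
```

```text
pics
scene [-0.0155  0.535   0.4607]
mill 0.79 [198.2 347.3] [ 0.5208 -0.0486  0.    ]
mill 0.74 [259.5 214.2] [ 0.5331  0.2753 -0.    ]
mill 0.69 [241.2 322.6] [0.4427 0.0997 0.    ]
rack 0.78 [185.2 402.5] [ 0.4746 -0.1843  0.    ]
rack 0.58 [195.1 307.4] [0.5906 0.0057 0.    ]
bay 0.71 [188.4 411.9] [ 0.4506 -0.1876  0.    ]
oil_bottle 0.56 [177.5 377.7] [ 0.5388 -0.1723  0.    ]
egg_timer 0.73 [220.5 250.2] [0.5928 0.1572 0.    ]
pepper 0.6 [195.9 306.4] [0.5895 0.0097 0.    ]
top [0.2612 0.0962 0.8552]
mill 0.9 [254.8 298.7] [0.4329 0.0967 0.    ]
mill 0.87 [203.9 346.3] [ 0.5199 -0.0509  0.    ]
mill 0.67 [241.9 214.3] [0.5223 0.282  0.    ]
rack 0.77 [200.2 399.9] [ 0.4894 -0.1816  0.    ]
bay 0.59 [215.  409.5] [ 0.4464 -0.1903  0.    ]
oil_bottle 0.8 [189.2 391.2] [ 0.5233 -0.1713  0.    ]
egg_timer 0.77 [199.3 259.7] [0.5951 0.1506 0.    ]
salt 0.66 [188.1 389.5] [ 0.5274 -0.1682  0.    ]
salt 0.39 [175.8 335.4] [ 0.5994 -0.0485  0.    ]
pepper 0.54 [185.6 314.3] [0.5897 0.0104 0.    ]
pepper 0.37 [187.5 389.5] [ 0.5289 -0.1688  0.    ]
[0.1941 0.5941 0.2313] [-0.9735  1.3422  0.9735] 0.8 [ 0.1536  0.5151 -0.4947] 0.08545806278120299
```

View pics/scene0.png

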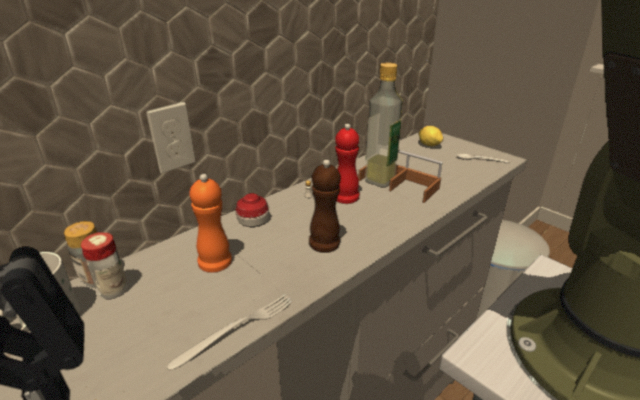

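View pics/top0.png

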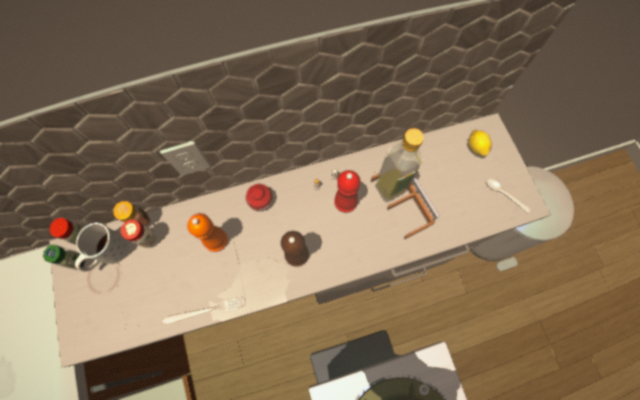

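```bash
python3 - <<'E'
from h import *
from scipy.spatial.transform import Rotation as R
np.set_printoptions(precision=4,suppress=True)
s=sense();print(R.from_rotvec(s['eef_rot']).as_matrix())
ims=[]
for n,(r0,c0) in {'scene':(110,280),'top':(140,270)}.items():
    p=read_camera(n); 
    np.save(n+'.npy',p,allow_pickle=True)
    im=p['image'][r0:r0+150,c0:c0+190,::-1]
    if n=='scene': im=p['image'][135:235,340:465,::-1]
    else: im=p['image'][160:250,350:460,::-1]
    cv2.imwrite(f'pics/{n}_rack.png',cv2.resize(im,None,fx=6,fy=6,interpolation=cv2.INTER_CUBIC))
    for r in silhouettes(p,'mill'):
        m=r['region'];y,x=np.where(m);b=y.max()
        print(n,r['p'],r['position'],x.min(),x.max(),y.min(),b, p['image'][m].mean(0), 'low',at(p,[b,x[y==b].mean()]))
    for r in silhouettes(p,'rack'):
        m=r['region'];y,x=np.where(m);print('rack',r['p'],x.min(),x.max(),y.min(),y.max())
E
```

```text
[[-0.     -0.9505  0.3106]
 [-0.      0.3106  0.9505]
 [-1.      0.     -0.    ]]
scene 0.7 [163.9, 347.4] 334 358 124 203 [137.8884  33.7015  29.6911] low [ 0.5086 -0.0318  0.    ]
scene 0.66 [226.9, 211.6] 190 230 175 271 [166.7741  81.9116  35.7415] low [ 0.508   0.2936 -0.    ]
scene 0.62 [208.3, 321.6] 308 339 160 252 [64.3853 40.1229 24.4083] low [0.4173 0.1203 0.    ]
rack 0.8 357 441 150 201
top 0.85 [193.1, 347.5] 334 360 170 212 [179.0539  68.0898  55.5286] low [ 0.5013 -0.04    0.    ]
top 0.67 [234.8, 208.9] 188 227 215 251 [177.1657  93.6928  31.1912] low [0.5008 0.2874 0.    ]
rack 0.87 371 439 174 239
```

View pics/scene_rack.png

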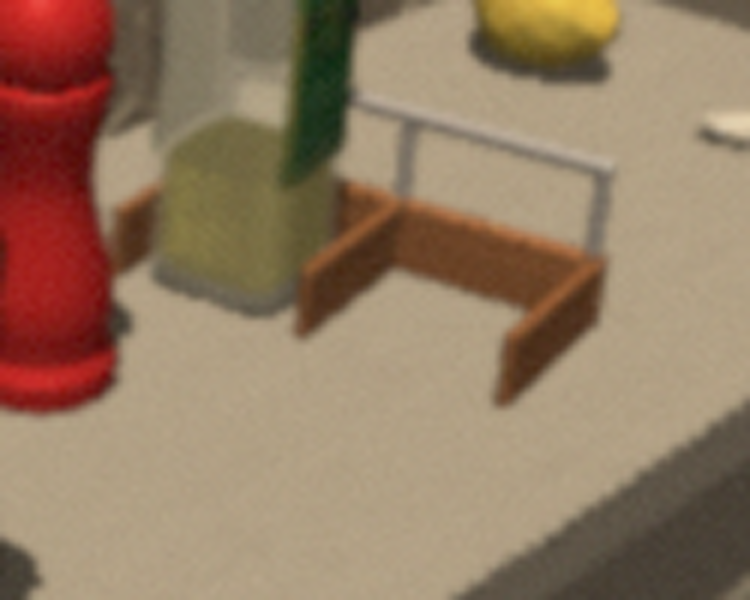

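View pics/top_rack.png

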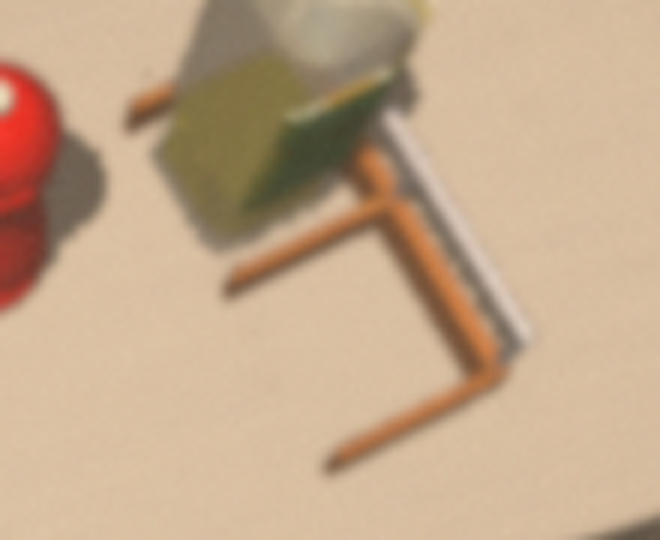

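```bash
python3 - <<'E'
from h import *
from scipy.optimize import least_squares
np.set_printoptions(precision=4,suppress=True)
P={n:np.load(n+'.npy',allow_pickle=True).item() for n in ['scene','top']}
# rack local: x walls at -82(near), 0, +82 ; y mouth +40; back inner face -32
obs=[('top',(282,230),(0,.040,.03)),('top',(460,335),(-.082,.040,.03)),('top',(112,135),(.082,.04,.03)),
('top',(375,503),(-.085,-.04,.03)),
('scene',(332,300),(0.003,.04,0)),('scene',(402,502),(-.079,.04,0)),('scene',(275,308),(0.0,.04,.03)),('scene',(345,512),(-.082,.04,.03)),
('scene',(262,395),(-.003,-.032,0))]
off={'top':(160,350),'scene':(135,340)}
px=[(n,np.array(off[n])+(np.array(o)+0.5)/6-0.5,np.array(X)) for n,o,X in obs]
def W(v,X): c,s=np.cos(v[2]),np.sin(v[2]); return np.array([v[0]+c*X[0]-s*X[1],v[1]+s*X[0]+c*X[1],X[2]])
for sel in (['top'],['scene'],['top','scene']):
    q=[o for o in px if o[0] in sel]
    f=lambda v: np.concatenate([np.array(proj(P[n],W(v,X)))-o for n,o,X in q])
    r=least_squares(f,[.48,-.18,0]); print(sel,r.x[:2],np.degrees(r.x[2]),r.fun.reshape(-1,2).round(1).tolist())
    print(' bay',W(r.x,np.array([-.041,-.003,0])),'mouth',W(r.x,np.array([-.041,.04,0])))
# crop of mill
for n,(a,b,c,d) in {'scene':(150,260,290,370),'top':(220,280,270,330)}.items():
    cv2.imwrite(f'pics/{n}_mill.png',cv2.resize(P[n]['image'][a:b,c:d,::-1],None,fx=5,fy=5,interpolation=cv2.INTER_CUBIC))
E
```

```text
['top'] [ 0.4819 -0.178 ] 9.023421595671781 [[-0.3, -0.1], [0.1, -0.3], [-0.5, -0.9], [0.6, 1.3]]
 bay [ 0.4419 -0.1874  0.    ] mouth [ 0.4352 -0.1449  0.    ]
['scene'] [ 0.4832 -0.18  ] 10.141499815599634 [[1.0, -0.7], [0.4, -0.6], [-0.9, 0.2], [-1.8, 0.7], [1.5, 0.4]]
 bay [ 0.4434 -0.1902  0.    ] mouth [ 0.4358 -0.1479  0.    ]
['top', 'scene'] [ 0.4821 -0.1786] 9.426792788545725 [[-0.3, 0.2], [-0.1, 0.2], [-0.4, -0.8], [0.2, 1.7], [1.3, -0.9], [1.0, -1.0], [-0.6, 0.0], [-1.3, 0.4], [1.9, 0.6]]
 bay [ 0.4421 -0.1883  0.    ] mouth [ 0.4351 -0.1459  0.    ]
```

View pics/scene_mill.png

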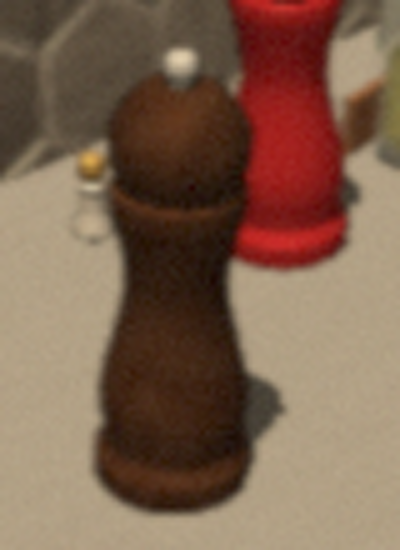

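View pics/top_mill.png

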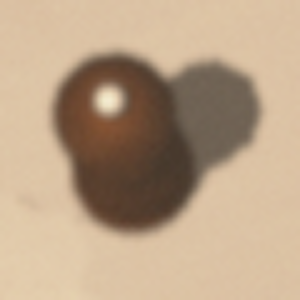

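```bash
python3 - <<'E'
from h import *
np.set_printoptions(precision=4,suppress=True)
P={n:np.load(n+'.npy',allow_pickle=True).item() for n in ['scene','top']}
print(at(P['top'],(239.5,291.2),.166),at(P['scene'],(162.6,325.8),.166))
from scipy.optimize import least_squares
t=np.linspace(0,2*np.pi,73)
def ring(n,x,y,z,r): return np.array([proj(P[n],(x+r*np.cos(a),y+r*np.sin(a),z)) for a in t])
# scene: foot left col 96/5+290, right 250/5+290, bottom row 511/5+150
def f(v):
    a=np.vstack([ring('scene',*v,0,.028),ring('scene',*v,.01,.029)]);return [a[:,1].min()-(290+96/5-.4),a[:,1].max()-(290+250/5-.4),a[:,0].max()-(150+511/5-.4)]
r=least_squares(f,[.437,.098],diff_step=1e-3);print(r.x,r.fun)
def g(v):
    a=np.vstack([ring('top',*v,0,.028),ring('top',*v,.01,.029)]);return [a[:,0].max()-(220+233/5-.4),a[:,1].min()-(270+72/5-.4),a[:,1].max()-(270+200/5-.4)]
r=least_squares(g,[.437,.098],diff_step=1e-3);print(r.x,r.fun)
E
```

```text
[0.4324 0.1021 0.166 ] [0.4314 0.1035 0.166 ]
[0.4378 0.1003] [-0.4045  0.4047 -0.0418]
[0.435  0.1001] [ 0.008   0.3871 -0.3866]
```

carry_out:
  commands:
    - {"grip": -0.3, "offset": [16, -28, 4], "twist": [0, 0, -7]}
    - {"grip": -0.3, "offset": [36, -60, 8], "twist": [0, 0, -14]}
    - {"grip": -0.3, "offset": [56, -95, 12], "twist": [0, 0, -22]}
    - {"grip": -0.3, "offset": [76, -130, 16], "twist": [0, 0, -30]}
    - {"grip": -0.3, "offset": [96, -165, 20], "twist": [0, 0, -38]}
    - {"grip": -0.3, "offset": [116, -200, 20], "twist": [0, 0, -46]}
    - {"grip": -0.3, "offset": [136, -235, 20], "twist": [0, 0, -54]}
    - {"grip": -0.3, "offset": [150, -260, 20], "twist": [0, 0, -60]}

```text
time_s: 1.9
tcp_pos: [0.3454, 0.3315, 0.2517]
eef_rot: [-0.157, 1.564, 0.157]
contact_force: [-0.3, -0.1, 1.0]
finger_gap: 0.0299
```

```bash
python3 - <<'E'
from h import *
from scipy.spatial.transform import Rotation as R
R0=R.from_rotvec(sense()['eef_rot']);z=R0.as_matrix()[:,2];print(np.degrees(np.arctan2(z[1],z[0])))
for a in (30,35): 
    T=R.from_euler('x',-a,degrees=True).as_matrix()@np.array([[0,0,1],[0,1,0],[-1,0,0]])
    # tool x=down,z=+x, y= z cross x
    T=R.from_euler('x',-a,degrees=True).as_matrix()@np.column_stack([[0,0,-1],np.cross([1,0,0],[0,0,-1]),[1,0,0]])
    print(np.degrees((R.from_matrix(T)*R0.inv()).as_rotvec()))
E
```

```text
11.461853245325152
[-29.88675196  -2.95429508 -11.21073374]
[-34.86951943  -3.45474306 -11.11706878]
```

carry_out:
  commands:
    - {"grip": -0.3, "offset": [10, -18, 0], "twist": [-4, 0, -1]}
    - {"grip": -0.3, "offset": [22, -38, 0], "twist": [-8, -0.8, -3]}
    - {"grip": -0.3, "offset": [36, -62, 0], "twist": [-13, -1.3, -5]}
    - {"grip": -0.3, "offset": [50, -86, -5], "twist": [-18, -1.8, -7]}
    - {"grip": -0.3, "offset": [64, -110, -10], "twist": [-23, -2.3, -9]}
    - {"grip": -0.3, "offset": [78, -134, -15], "twist": [-27, -2.7, -10.2]}
    - {"grip": -0.3, "offset": [88, -152, -20], "twist": [-29.9, -3, -11.2]}
    - {"grip": -0.3, "offset": [88, -152, -20], "twist": [-29.9, -3, -11.2]}

```text
time_s: 2.7
tcp_pos: [0.4325, 0.1807, 0.2303]
eef_rot: [-0.418, 1.535, -0.409]
contact_force: [-0.3, -0.2, 0.9]
finger_gap: 0.0299
```

```bash
python3 - <<'E'
from h import *
s=sense();print(s['tcp_pos'],s['q'],s['contact_force'])
for n in ['scene','top','wrist']: save(read_camera(n),n+'1')
a=[cv2.imread(f'pics/{n}1.png') for n in ['scene','top']]
cv2.imwrite('pics/st1.png',cv2.resize(np.vstack(a),(480,600)))
E
```

```text
[0.43249425 0.18068456 0.23026218] [-0.89319733  0.46409111  0.23320754  1.74188286  0.31332982  1.30068941
 -0.79887904] [-0.33460226 -0.20585674  0.89017143]
```

View pics/st1.png

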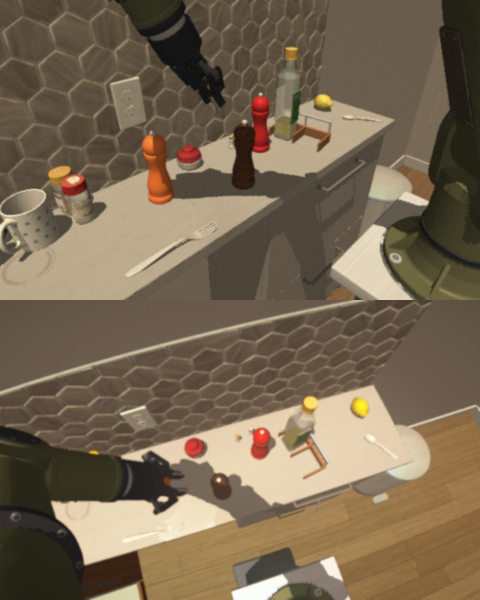

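View pics/wrist1.png

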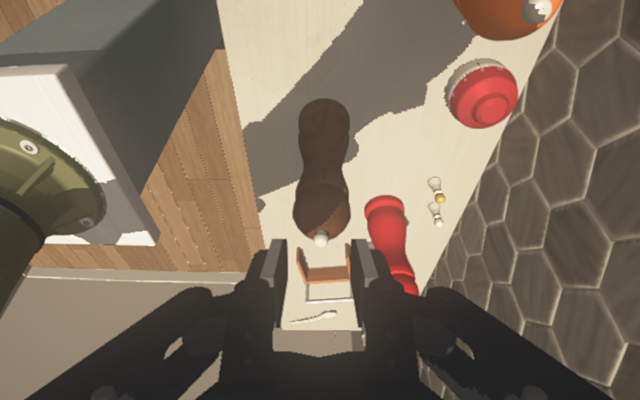

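```bash
python3 - <<'E'
from h import *
np.set_printoptions(precision=4,suppress=True)
P=np.load('top.npy',allow_pickle=True).item()
for rc in [(298,318),(276,385),(248,470),(213,548)]: print('edge',at(P,rc))
S=np.load('scene.npy',allow_pickle=True).item()
im=S['image'][100:215,300:400,::-1];cv2.imwrite('pics/red.png',cv2.resize(im,None,fx=5,fy=5))
for n,p in (('top',P),('scene',S)):
  for r in silhouettes(p,'mill')[:3] if 0 else []: pass
# knobs
print('red knob top',at(P,(172,346),.166), 'orange', at(P,(217,197),.166))
p=read_camera('scene')
for r in pinpoint(p,'mill')[:3]: print(r['p'],at(p,r['position']))
E
```

```text
edge [0.324  0.0826 0.    ]
edge [ 0.3251 -0.0808  0.    ]
edge [ 0.3247 -0.3008  0.    ]
edge [ 0.3438 -0.5349  0.    ]
red knob top [ 0.5354 -0.0439  0.166 ] orange [0.5313 0.2687 0.166 ]
0.73 [0.4415 0.1007 0.    ]
0.66 [0.5306 0.279  0.    ]
```

View pics/red.png

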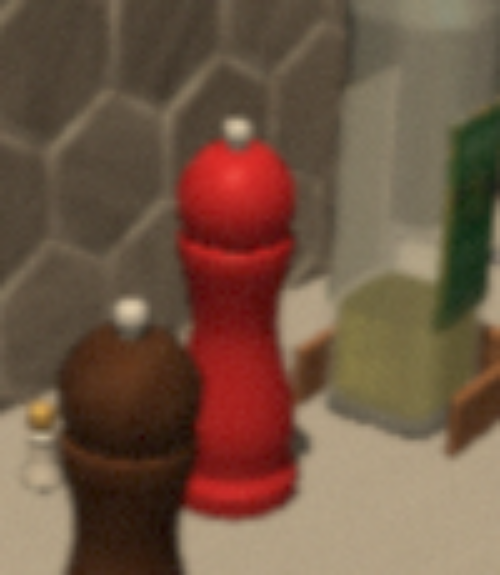

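carry_out:
  commands:
    - {"grip": -0.3, "offset": [0, -2, -15], "twist": [0, 0, 0]}
    - {"grip": -0.3, "offset": [1, -4, -40], "twist": [0, 0, 0]}
    - {"grip": -0.3, "offset": [2, -5, -65], "twist": [0, 0, 0]}
    - {"grip": -0.3, "offset": [2, -5, -90], "twist": [0, 0, 0]}
    - {"grip": -0.3, "offset": [2, -5, -115], "twist": [0, 0, 0]}
    - {"grip": -0.3, "offset": [2, -5, -140], "twist": [0, 0, 0]}
    - {"grip": -0.3, "offset": [2, -5, -155], "twist": [0, 0, 0]}
    - {"grip": -0.3, "offset": [2, -5, -160], "twist": [0, 0, 0]}

```text
time_s: 3.75
tcp_pos: [0.4335, 0.1776, 0.0704]
eef_rot: [-0.417, 1.535, -0.404]
contact_force: [0.1, -0.1, 0.2]
finger_gap: 0.0297
```

carry_out:
  commands:
    - {"grip": -0.3, "offset": [0, 0, -8], "twist": [0, 0, 0]}
    - {"grip": -0.3, "offset": [0, 0, -18], "twist": [0, 0, 0]}
    - {"grip": -0.3, "offset": [0, 0, -28], "twist": [0, 0, 0]}
    - {"grip": -0.3, "offset": [0, 0, -36], "twist": [0, 0, 0]}
    - {"grip": -0.3, "offset": [0, 0, -44], "twist": [0, 0, 0]}
    - {"grip": -0.3, "offset": [0, 0, -50], "twist": [0, 0, 0]}
    - {"grip": -0.3, "offset": [0, 0, -54], "twist": [0, 0, 0]}
    - {"grip": -0.3, "offset": [0, 0, -56], "twist": [0, 0, 0]}

```text
time_s: 4.55
tcp_pos: [0.4341, 0.177, 0.0149]
eef_rot: [-0.417, 1.534, -0.405]
contact_force: [0.3, -0.8, 1.0]
finger_gap: 0.0297
```

```bash
python3 - <<'E'
from h import *
for n in ['scene','top','wrist']: save(read_camera(n),n+'2')
a=[cv2.imread(f'pics/{n}2.png') for n in ['scene','wrist']]
cv2.imwrite('pics/st2.png',cv2.resize(np.vstack(a),(480,600)))
E
```

```text
(no output)
```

View pics/st2.png

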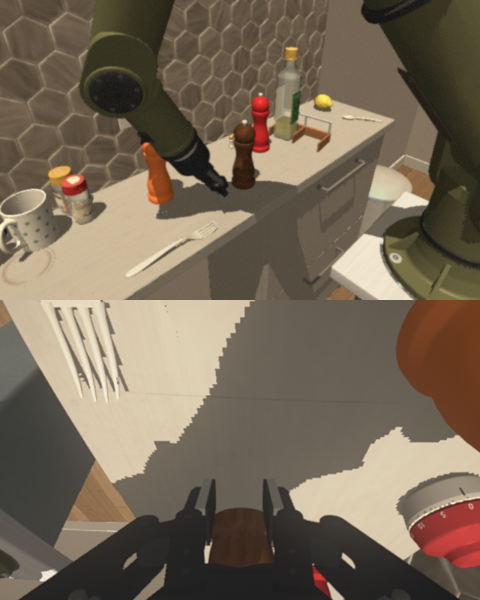

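carry_out:
  commands:
    - {"grip": -0.3, "offset": [0, -4, 0], "twist": [0, 0, 0]}
    - {"grip": -0.3, "offset": [0, -9, 0], "twist": [0, 0, 0]}
    - {"grip": -0.3, "offset": [0, -14, 0], "twist": [0, 0, 0]}
    - {"grip": -0.3, "offset": [0, -19, 0], "twist": [0, 0, 0]}
    - {"grip": -0.3, "offset": [0, -24, 0], "twist": [0, 0, 0]}
    - {"grip": -0.3, "offset": [0, -29, 0], "twist": [0, 0, 0]}
    - {"grip": -0.3, "offset": [0, -34, 0], "twist": [0, 0, 0]}
    - {"grip": -0.3, "offset": [0, -38, 0], "twist": [0, 0, 0]}

```text
time_s: 5.5
tcp_pos: [0.4341, 0.1385, 0.0153]
eef_rot: [-0.416, 1.534, -0.405]
contact_force: [-0.3, -0.5, -0.5]
finger_gap: 0.0299
```

carry_out:
  commands:
    - {"grip": -0.3, "offset": [0, -3, 0], "twist": [0, 0, 0]}
    - {"grip": -0.3, "offset": [0, -6, 0], "twist": [0, 0, 0]}
    - {"grip": -0.3, "offset": [-1, -9, 0], "twist": [0, 0, 0]}
    - {"grip": -0.3, "offset": [-1, -12, 0], "twist": [0, 0, 0]}
    - {"grip": -0.3, "offset": [-2, -15, 0], "twist": [0, 0, 0]}
    - {"grip": -0.3, "offset": [-2, -18, 0], "twist": [0, 0, 0]}
    - {"grip": -0.3, "offset": [-3, -21, 0], "twist": [0, 0, 0]}
    - {"grip": -0.3, "offset": [-3, -24, 0], "twist": [0, 0, 0]}

```text
time_s: 6.3
tcp_pos: [0.4309, 0.1149, 0.0152]
eef_rot: [-0.416, 1.534, -0.405]
contact_force: [-0.5, 0.8, 0.5]
finger_gap: 0.0296
```

```bash
cat > look.py <<'E'
import sys
from h import *
np.set_printoptions(precision=4,suppress=True)
k=sys.argv[1]
p=read_camera('scene');save(p,'scene'+k);q=read_camera('top');save(q,'top'+k)
for r in pinpoint(p,'mill')[:3]: print(r['p'],at(p,r['position']))
for r in pinpoint(q,'mill')[:3]: print('top',r['p'],at(q,r['position']))
cv2.imwrite('pics/st%s.png'%k,cv2.resize(np.vstack([p['image'][60:310,180:580,::-1],q['image'][130:380,150:550,::-1]]),(480,600)))
print(sense()['tcp_pos'])
E
python3 look.py 3
```

```text
0.85 [0.5225 0.2836 0.    ]
0.76 [ 0.5179 -0.0491  0.    ]
0.58 [0.4324 0.0897 0.    ]
top 0.89 [ 0.5252 -0.0567  0.    ]
top 0.79 [0.4302 0.0809 0.    ]
top 0.66 [0.5191 0.2782 0.    ]
[0.4309 0.1147 0.0153]
```

View pics/st3.png

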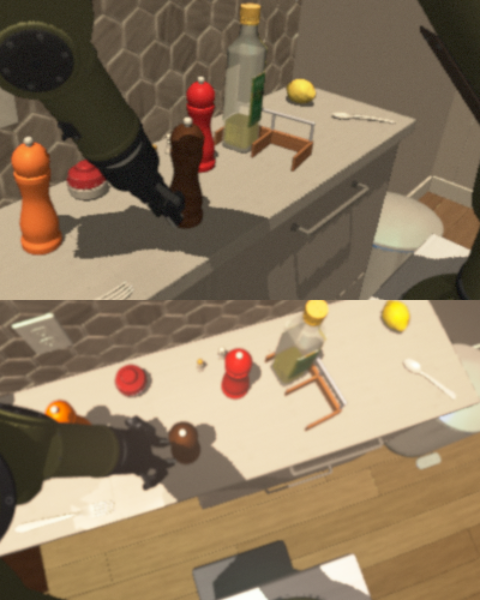

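carry_out:
  commands:
    - {"grip": -0.3, "offset": [-1, -4, 0], "twist": [0, 0, 0]}
    - {"grip": -0.3, "offset": [-1, -8, 0], "twist": [0, 0, 0]}
    - {"grip": -0.3, "offset": [-2, -12, 0], "twist": [0, 0, 0]}
    - {"grip": -0.3, "offset": [-3, -16, 0], "twist": [0, 0, 0]}
    - {"grip": -0.3, "offset": [-3, -20, 0], "twist": [0, 0, 0]}
    - {"grip": -0.3, "offset": [-4, -24, 0], "twist": [0, 0, 0]}
    - {"grip": -0.3, "offset": [-5, -28, 0], "twist": [0, 0, 0]}
    - {"grip": -0.3, "offset": [-5, -32, 0], "twist": [0, 0, 0]}

```text
time_s: 7.3
tcp_pos: [0.4259, 0.0827, 0.0153]
eef_rot: [-0.416, 1.534, -0.405]
contact_force: [0.1, 1.2, -0.6]
finger_gap: 0.0302
```

carry_out:
  commands:
    - {"grip": -0.3, "offset": [-1, -4, 0], "twist": [0, 0, 0]}
    - {"grip": -0.3, "offset": [-1, -8, 0], "twist": [0, 0, 0]}
    - {"grip": -0.3, "offset": [-2, -12, 0], "twist": [0, 0, 0]}
    - {"grip": -0.3, "offset": [-3, -16, 0], "twist": [0, 0, 0]}
    - {"grip": -0.3, "offset": [-3, -20, 0], "twist": [0, 0, 0]}
    - {"grip": -0.3, "offset": [-4, -24, 0], "twist": [0, 0, 0]}
    - {"grip": -0.3, "offset": [-5, -28, 0], "twist": [0, 0, 0]}
    - {"grip": -0.3, "offset": [-5, -32, 0], "twist": [0, 0, 0]}

```text
time_s: 8.1
tcp_pos: [0.4209, 0.0507, 0.0153]
eef_rot: [-0.416, 1.534, -0.405]
contact_force: [0.2, 1.7, -0.8]
finger_gap: 0.0294
```

carry_out:
  commands:
    - {"grip": -0.3, "offset": [-1, -4, 0], "twist": [0, 0, 0]}
    - {"grip": -0.3, "offset": [-1, -8, 0], "twist": [0, 0, 0]}
    - {"grip": -0.3, "offset": [-2, -12, 0], "twist": [0, 0, 0]}
    - {"grip": -0.3, "offset": [-3, -16, 0], "twist": [0, 0, 0]}
    - {"grip": -0.3, "offset": [-3, -20, 0], "twist": [0, 0, 0]}
    - {"grip": -0.3, "offset": [-4, -24, 0], "twist": [0, 0, 0]}
    - {"grip": -0.3, "offset": [-5, -28, 0], "twist": [0, 0, 0]}
    - {"grip": -0.3, "offset": [-5, -32, 0], "twist": [0, 0, 0]}

```text
time_s: 8.9
tcp_pos: [0.4159, 0.0187, 0.0153]
eef_rot: [-0.416, 1.534, -0.405]
contact_force: [-0.0, 1.0, -0.2]
finger_gap: 0.0297
```

```bash
python3 look.py 4
```

```text
0.94 [ 0.4115 -0.0059  0.    ]
0.71 [0.5241 0.2777 0.    ]
0.44 [0.5845 0.1605 0.    ]
top 0.83 [ 0.407  -0.0171  0.    ]
top 0.58 [ 0.5203 -0.0574  0.    ]
[0.4159 0.0187 0.0153]
```

View pics/st4.png

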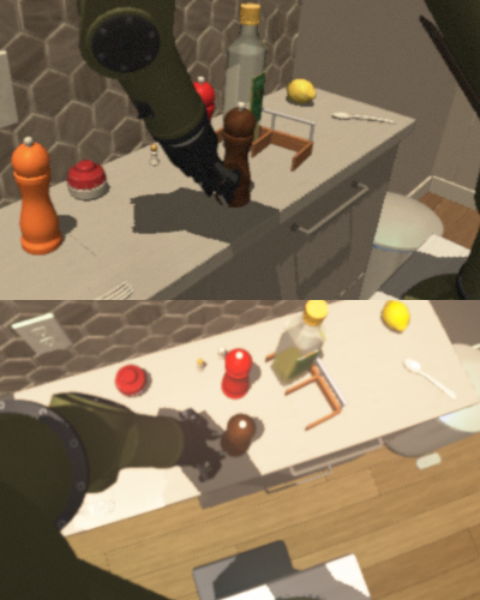

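carry_out:
  commands:
    - {"grip": -0.3, "offset": [0, -5, 0], "twist": [0, 0, 1]}
    - {"grip": -0.3, "offset": [0, -10, 0], "twist": [0, 0, 2]}
    - {"grip": -0.3, "offset": [0, -15, 0], "twist": [0, 0, 3]}
    - {"grip": -0.3, "offset": [0, -20, 0], "twist": [0, 0, 4.5]}
    - {"grip": -0.3, "offset": [0, -25, 0], "twist": [0, 0, 6]}
    - {"grip": -0.3, "offset": [0, -30, 0], "twist": [0, 0, 7.5]}
    - {"grip": -0.3, "offset": [0, -35, 0], "twist": [0, 0, 9]}
    - {"grip": -0.3, "offset": [0, -39, 0], "twist": [0, 0, 9.4]}

```text
time_s: 9.9
tcp_pos: [0.4157, -0.0204, 0.0153]
eef_rot: [-0.54, 1.487, -0.275]
contact_force: [0.3, 2.0, 0.1]
finger_gap: 0.03
```

```bash
python3 look.py 5; python3 - <<'E'
import cv2
for n,(a,b,c,d) in {'scene':(120,260,340,460),'top':(160,290,330,450)}.items():
    cv2.imwrite(f'pics/{n}5z.png',cv2.resize(cv2.imread(f'pics/{n}5.png')[a:b,c:d],None,fx=4,fy=4,interpolation=cv2.INTER_CUBIC))
E
```

```text
0.87 [ 0.4162 -0.046  -0.    ]
0.82 [0.529  0.2786 0.    ]
0.48 [ 0.5206 -0.0443  0.    ]
top 0.65 [ 0.5273 -0.0571  0.    ]
top 0.65 [0.5197 0.2769 0.    ]
top 0.61 [ 0.4239 -0.0516  0.    ]
[ 0.4161 -0.0202  0.0153]
```

View pics/scene5z.png

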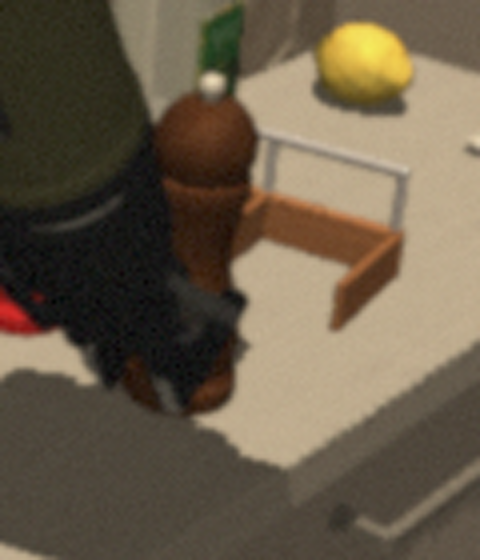

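View pics/top5z.png

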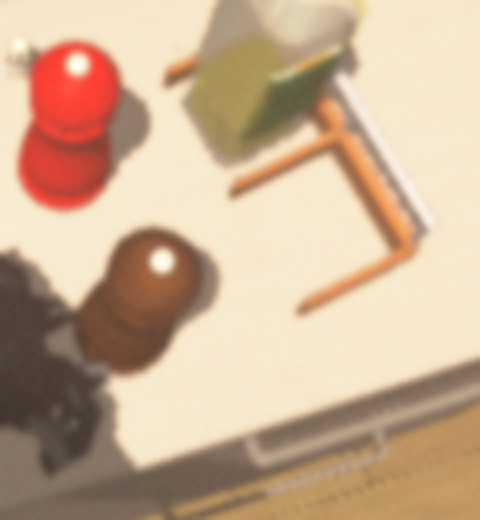

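```bash
python3 - <<'E'
from h import *
np.set_printoptions(precision=4,suppress=True)
P={n:np.load(n+'.npy',allow_pickle=True).item() for n in ['scene','top']}
print(at(P['top'],(224.8,370.1),.166),at(P['scene'],(140.9,392.6),.166))
E
```

```text
[ 0.4149 -0.0531  0.166 ] [ 0.4143 -0.049   0.166 ]
```

carry_out:
  commands:
    - {"grip": -0.3, "offset": [1, -5, 0], "twist": [0, 0, 0]}
    - {"grip": -0.3, "offset": [2, -10, 0], "twist": [0, 0, 0]}
    - {"grip": -0.3, "offset": [2, -15, 0], "twist": [0, 0, 0]}
    - {"grip": -0.3, "offset": [3, -19, 0], "twist": [0, 0, 0]}
    - {"grip": -0.3, "offset": [4, -23, 0], "twist": [0, 0, 0]}
    - {"grip": -0.3, "offset": [4, -27, 0], "twist": [0, 0, 0]}
    - {"grip": -0.3, "offset": [5, -31, 0], "twist": [0, 0, 0]}
    - {"grip": -0.3, "offset": [5, -34, 0], "twist": [0, 0, 0]}

```text
time_s: 10.9
tcp_pos: [0.4212, -0.0543, 0.0153]
eef_rot: [-0.538, 1.487, -0.277]
contact_force: [-1.3, 2.5, 0.4]
finger_gap: 0.03
```

carry_out:
  commands:
    - {"grip": -0.3, "offset": [0, -3, 0], "twist": [0, 0, 0]}
    - {"grip": -0.3, "offset": [1, -6, 0], "twist": [0, 0, 0]}
    - {"grip": -0.3, "offset": [2, -9, 0], "twist": [0, 0, 0]}
    - {"grip": -0.3, "offset": [2, -12, 0], "twist": [0, 0, 0]}
    - {"grip": -0.3, "offset": [3, -15, 0], "twist": [0, 0, 0]}
    - {"grip": -0.3, "offset": [3, -18, 0], "twist": [0, 0, 0]}
    - {"grip": -0.3, "offset": [3, -21, 0], "twist": [0, 0, 0]}
    - {"grip": -0.3, "offset": [4, -24, 0], "twist": [0, 0, 0]}

```text
time_s: 11.7
tcp_pos: [0.425, -0.0782, 0.0153]
eef_rot: [-0.538, 1.487, -0.277]
contact_force: [-0.7, 0.9, 0.2]
finger_gap: 0.0297
```

```bash
cat > zoom.py <<'E'
import cv2,sys,numpy as np
k=sys.argv[1]; o=[]
for n,(a,b,c,d) in {'scene':(110,235,345,465),'top':(165,290,350,470)}.items():
    o.append(cv2.resize(cv2.imread(f'pics/{n}{k}.png')[a:b,c:d],None,fx=3.3,fy=3.3,interpolation=cv2.INTER_CUBIC))
cv2.imwrite(f'pics/z{k}.png',np.hstack(o))
E
python3 look.py 6; python3 zoom.py 6
```

```text
0.69 [ 0.5243  0.2776 -0.    ]
0.66 [ 0.5271 -0.0539  0.    ]
0.63 [ 0.4276 -0.1057  0.    ]
top 0.73 [ 0.5249 -0.0495  0.    ]
top 0.59 [ 0.426  -0.1117  0.    ]
[ 0.425  -0.0783  0.0153]
```

View pics/z6.png

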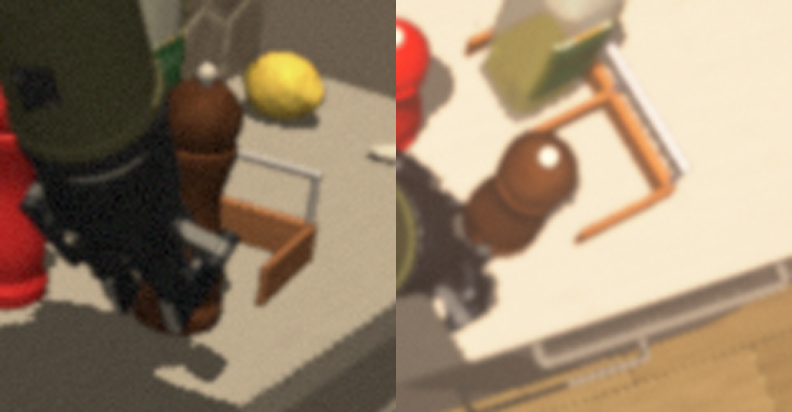

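```bash
cat > ov.py <<'E'
import sys
from h import *
k=sys.argv[1]; mx,my=float(sys.argv[2]),float(sys.argv[3])
P={n:np.load(n+'.npy',allow_pickle=True).item() for n in ['scene','top']}
c,s=np.cos(np.radians(9.4)),np.sin(np.radians(9.4)); W=lambda x,y,z:(.4823+c*x-s*y,-.1788+s*x+c*y,z)
o=[]
for n,(a,b,cc,d) in {'scene':(110,235,345,465),'top':(165,290,350,470)}.items():
    S=3.3; im=cv2.resize(cv2.imread(f'pics/{n}{k}.png')[a:b,cc:d],None,fx=S,fy=S,interpolation=cv2.INTER_CUBIC)
    def line(pts,col):
        q=np.array([proj(P[n],p) for p in pts]);q=np.stack([(q[:,1]-cc+.5)*S,(q[:,0]-a+.5)*S],1)
        cv2.polylines(im,[q.round().astype(np.int32)],False,col,1,cv2.LINE_AA)
    for z,col in ((0,(255,0,0)),(.03,(0,255,255))):
        line([W(-.079,.04,z),W(-.079,-.032,z),W(-.003,-.032,z),W(-.003,.04,z)],col)
    t=np.linspace(0,6.29,50)
    line([(mx+.029*np.cos(u),my+.029*np.sin(u),.005) for u in t],(0,255,0))
    line([(mx+.024*np.cos(u),my+.024*np.sin(u),.135) for u in t],(0,255,0))
    o.append(im)
cv2.imwrite(f'pics/ov{k}.png',np.hstack(o))
E
python3 ov.py 6 .4305 -.111
```

```text
(no output)
```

View pics/ov6.png

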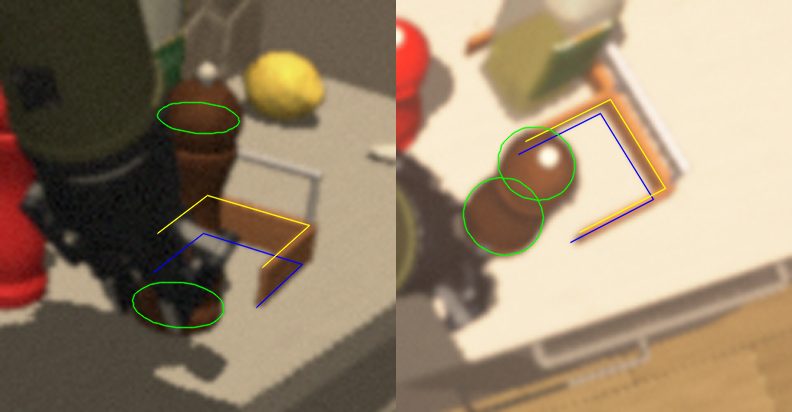

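carry_out:
  commands:
    - {"grip": -0.3, "offset": [0, -4, 0], "twist": [0, 0, 0]}
    - {"grip": -0.3, "offset": [1, -8, 0], "twist": [0, 0, 0]}
    - {"grip": -0.3, "offset": [1, -12, 0], "twist": [0, 0, 0]}
    - {"grip": -0.3, "offset": [2, -16, 0], "twist": [0, 0, 0]}
    - {"grip": -0.3, "offset": [2, -20, 0], "twist": [0, 0, 0]}
    - {"grip": -0.3, "offset": [3, -24, 0], "twist": [0, 0, 0]}
    - {"grip": -0.3, "offset": [3, -27, 0], "twist": [0, 0, 0]}
    - {"grip": -0.3, "offset": [4, -30, 0], "twist": [0, 0, 0]}

```text
time_s: 12.7
tcp_pos: [0.429, -0.1083, 0.0153]
eef_rot: [-0.538, 1.487, -0.277]
contact_force: [-0.4, 1.5, 1.4]
finger_gap: 0.0296
```

carry_out:
  commands:
    - {"grip": -0.3, "offset": [0, -3, 0], "twist": [0, 0, 0]}
    - {"grip": -0.3, "offset": [1, -6, 0], "twist": [0, 0, 0]}
    - {"grip": -0.3, "offset": [1, -9, 0], "twist": [0, 0, 0]}
    - {"grip": -0.3, "offset": [2, -12, 0], "twist": [0, 0, 0]}
    - {"grip": -0.3, "offset": [2, -15, 0], "twist": [0, 0, 0]}
    - {"grip": -0.3, "offset": [3, -18, 0], "twist": [0, 0, 0]}
    - {"grip": -0.3, "offset": [3, -21, 0], "twist": [0, 0, 0]}
    - {"grip": -0.3, "offset": [4, -24, 0], "twist": [0, 0, 0]}

```text
time_s: 13.5
tcp_pos: [0.433, -0.1322, 0.0153]
eef_rot: [-0.538, 1.487, -0.276]
contact_force: [-1.1, 1.6, 0.0]
finger_gap: 0.0298
```

```bash
python3 look.py 7; python3 ov.py 7 .4395 -.166
```

```text
0.79 [0.5267 0.2773 0.    ]
0.64 [ 0.5179 -0.0478  0.    ]
0.6 [ 0.4319 -0.1582  0.    ]
top 0.8 [ 0.4321 -0.1635  0.    ]
top 0.78 [ 0.5264 -0.051   0.    ]
[ 0.4331 -0.1322  0.0153]
```

View pics/ov7.png

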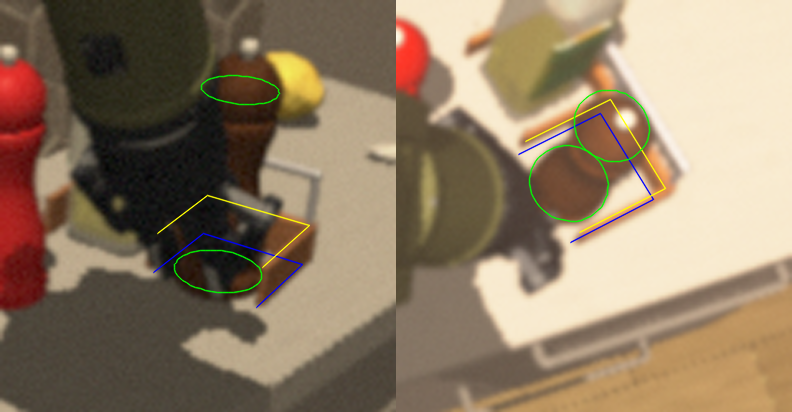

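carry_out:
  commands:
    - {"grip": -0.3, "offset": [0, -2, 0], "twist": [0, 0, 0]}
    - {"grip": -0.3, "offset": [1, -4, 0], "twist": [0, 0, 0]}
    - {"grip": -0.3, "offset": [1, -6, 0], "twist": [0, 0, 0]}
    - {"grip": -0.3, "offset": [1, -8, 0], "twist": [0, 0, 0]}
    - {"grip": -0.3, "offset": [2, -10, 0], "twist": [0, 0, 0]}
    - {"grip": -0.3, "offset": [2, -12, 0], "twist": [0, 0, 0]}
    - {"grip": -0.3, "offset": [2, -14, 0], "twist": [0, 0, 0]}
    - {"grip": -0.3, "offset": [3, -16, 0], "twist": [0, 0, 0]}

```text
time_s: 14.5
tcp_pos: [0.436, -0.1481, 0.0153]
eef_rot: [-0.538, 1.487, -0.276]
contact_force: [-1.2, 1.8, 0.7]
finger_gap: 0.0293
```

carry_out:
  commands:
    - {"grip": -0.3, "offset": [0, -0.5, 0], "twist": [0, 0, 0]}
    - {"grip": -0.3, "offset": [0, -1, 0], "twist": [0, 0, 0]}
    - {"grip": -0.3, "offset": [0, -1.5, 0], "twist": [0, 0, 0]}
    - {"grip": -0.3, "offset": [0, -2, 0], "twist": [0, 0, 0]}
    - {"grip": -0.3, "offset": [0, -2.5, 0], "twist": [0, 0, 0]}
    - {"grip": -0.3, "offset": [0, -3, 0], "twist": [0, 0, 0]}
    - {"grip": -0.3, "offset": [0, -3.5, 0], "twist": [0, 0, 0]}
    - {"grip": -0.3, "offset": [0, -4, 0], "twist": [0, 0, 0]}

```text
time_s: 15.3
tcp_pos: [0.4362, -0.1519, 0.0153]
eef_rot: [-0.538, 1.487, -0.276]
contact_force: [0.0, 1.2, 1.5]
finger_gap: 0.0301
```

```bash
python3 look.py 8; python3 ov.py 8 .4425 -.189
```

```text
0.95 [ 0.5245 -0.0579  0.    ]
0.87 [ 0.435  -0.1824  0.    ]
0.82 [0.5205 0.285  0.    ]
top 0.56 [ 0.4344 -0.1824  0.    ]
[ 0.4362 -0.152   0.0153]
```

View pics/ov8.png

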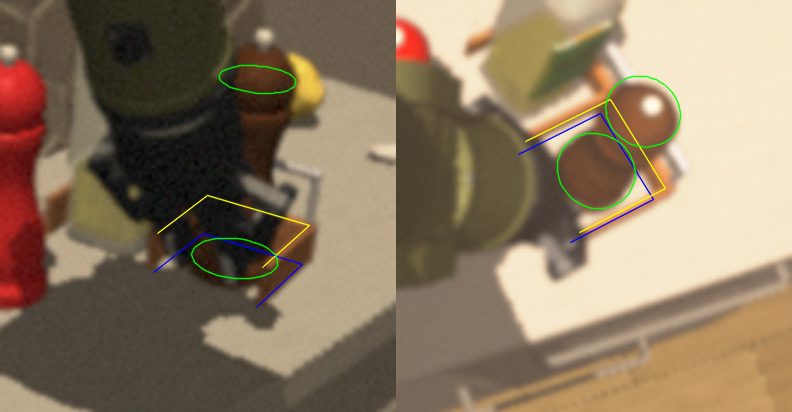

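carry_out:
  commands:
    - {"grip": -0.3, "offset": [0, -0.5, 0], "twist": [0, 0, 0]}
    - {"grip": -0.3, "offset": [0, -1, 0], "twist": [0, 0, 0]}
    - {"grip": -0.3, "offset": [0, -1.5, 0], "twist": [0, 0, 0]}
    - {"grip": -0.3, "offset": [0, -2, 0], "twist": [0, 0, 0]}
    - {"grip": -0.3, "offset": [0, -2.5, 0], "twist": [0, 0, 0]}
    - {"grip": -0.3, "offset": [0, -3, 0], "twist": [0, 0, 0]}
    - {"grip": -0.3, "offset": [0, -3.2, 0], "twist": [0, 0, 0]}
    - {"grip": -0.3, "offset": [0, -3.5, 0], "twist": [0, 0, 0]}

```text
time_s: 16.3
tcp_pos: [0.4361, -0.1554, 0.0153]
eef_rot: [-0.538, 1.487, -0.277]
contact_force: [0.3, 2.4, 0.4]
finger_gap: 0.03
```

carry_out:
  commands:
    - {"grip": -0.3, "offset": [0, -0.4, 0], "twist": [0, 0, 0]}
    - {"grip": -0.3, "offset": [0, -0.8, 0], "twist": [0, 0, 0]}
    - {"grip": -0.3, "offset": [0, -1.2, 0], "twist": [0, 0, 0]}
    - {"grip": -0.3, "offset": [0, -1.6, 0], "twist": [0, 0, 0]}
    - {"grip": -0.3, "offset": [0, -1.8, 0], "twist": [0, 0, 0]}
    - {"grip": -0.3, "offset": [0, -2, 0], "twist": [0, 0, 0]}
    - {"grip": -0.3, "offset": [0, -2, 0], "twist": [0, 0, 0]}
    - {"grip": -0.3, "offset": [0, -2, 0], "twist": [0, 0, 0]}

```text
time_s: 17.1
tcp_pos: [0.4361, -0.1574, 0.0153]
eef_rot: [-0.538, 1.487, -0.277]
contact_force: [0.4, 1.3, 0.7]
finger_gap: 0.03
```

```bash
python3 look.py 9; python3 ov.py 9 .4425 -.189
```

```text
0.88 [ 0.4427 -0.1946  0.    ]
0.87 [ 0.5232 -0.0441  0.    ]
0.74 [0.5255 0.2773 0.    ]
top 0.77 [ 0.4367 -0.1929  0.    ]
[ 0.4361 -0.1575  0.0153]
```

View pics/ov9.png

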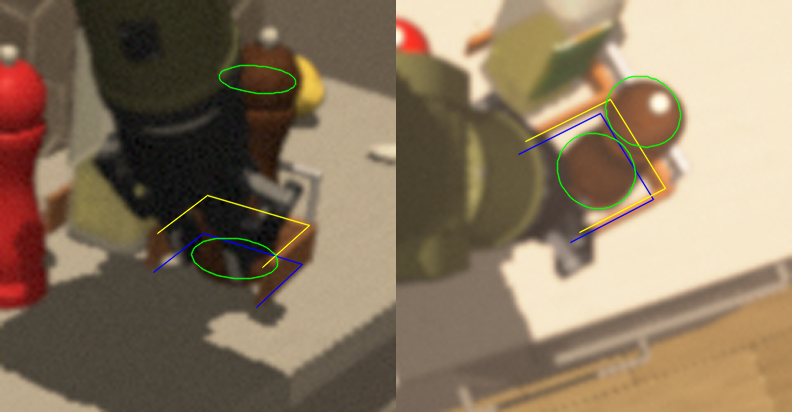

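carry_out:
  commands:
    - {"grip": -0.3, "offset": [0, -0.4, 0], "twist": [0, 0, 0]}
    - {"grip": -0.3, "offset": [0, -0.8, 0], "twist": [0, 0, 0]}
    - {"grip": -0.3, "offset": [0, -1.2, 0], "twist": [0, 0, 0]}
    - {"grip": -0.3, "offset": [0, -1.5, 0], "twist": [0, 0, 0]}
    - {"grip": -0.3, "offset": [0, -1.8, 0], "twist": [0, 0, 0]}
    - {"grip": -0.3, "offset": [0, -2, 0], "twist": [0, 0, 0]}
    - {"grip": -0.3, "offset": [0, -2, 0], "twist": [0, 0, 0]}
    - {"grip": -0.3, "offset": [0, -2, 0], "twist": [0, 0, 0]}

```text
time_s: 18.1
tcp_pos: [0.4361, -0.1594, 0.0153]
eef_rot: [-0.538, 1.487, -0.277]
contact_force: [0.9, 0.9, 0.7]
finger_gap: 0.0299
```

carry_out:
  commands:
    - {"grip": -0.3, "offset": [0, -0.3, 0], "twist": [0, 0, 0]}
    - {"grip": -0.3, "offset": [0, -0.6, 0], "twist": [0, 0, 0]}
    - {"grip": -0.3, "offset": [0, -0.9, 0], "twist": [0, 0, 0]}
    - {"grip": -0.3, "offset": [0, -1.2, 0], "twist": [0, 0, 0]}
    - {"grip": -0.3, "offset": [0, -1.5, 0], "twist": [0, 0, 0]}
    - {"grip": -0.3, "offset": [0, -1.8, 0], "twist": [0, 0, 0]}
    - {"grip": -0.3, "offset": [0, -2, 0], "twist": [0, 0, 0]}
    - {"grip": -0.3, "offset": [0, -2, 0], "twist": [0, 0, 0]}

```text
time_s: 18.9
tcp_pos: [0.4363, -0.1606, 0.015]
eef_rot: [-0.538, 1.487, -0.275]
contact_force: [-0.9, 6.7, 3.1]
finger_gap: 0.0298
```

```bash
python3 look.py 10; python3 ov.py 10 .4425 -.189
```

```text
0.76 [ 0.523  -0.0494  0.    ]
0.57 [ 0.4432 -0.1832  0.    ]
0.57 [0.5241 0.2769 0.    ]
top 0.59 [ 0.4326 -0.1925  0.    ]
[ 0.4362 -0.1606  0.015 ]
```

View pics/ov10.png

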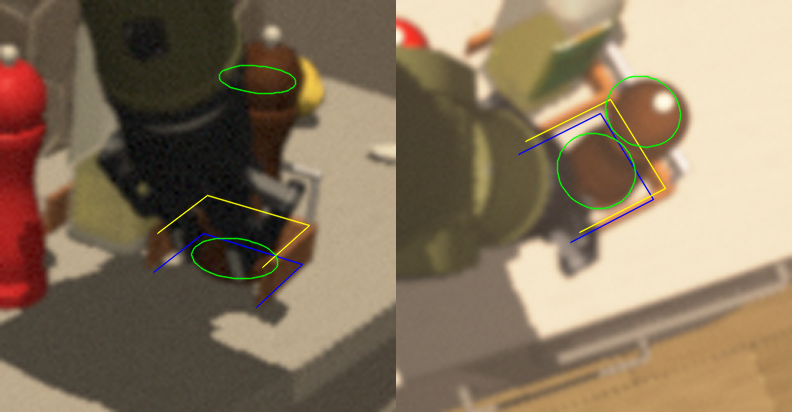

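carry_out:
  commands:
    - {"grip": -0.3, "offset": [0, 2, 0], "twist": [0, 0, 0]}
    - {"grip": -0.3, "offset": [-1, 6, 0], "twist": [0, 0, 0]}
    - {"grip": -0.3, "offset": [-2, 12, 0], "twist": [0, 0, 0]}
    - {"grip": -0.3, "offset": [-3, 20, 0], "twist": [0, 0, 0]}
    - {"grip": -0.3, "offset": [-5, 30, 0], "twist": [0, 0, 0]}
    - {"grip": -0.3, "offset": [-7, 42, 0], "twist": [0, 0, 0]}
    - {"grip": -0.3, "offset": [-9, 54, 0], "twist": [0, 0, 0]}
    - {"grip": -0.3, "offset": [-11, 64, 0], "twist": [0, 0, 0]}

```text
time_s: 19.9
tcp_pos: [0.425, -0.0959, 0.0152]
eef_rot: [-0.538, 1.487, -0.275]
contact_force: [-1.5, -0.4, 0.3]
finger_gap: 0.0298
```

carry_out:
  commands:
    - {"grip": -0.3, "offset": [-2, 6, 10], "twist": [0, 0, 0]}
    - {"grip": -0.3, "offset": [-4, 12, 30], "twist": [0, 0, 0]}
    - {"grip": -0.3, "offset": [-6, 18, 55], "twist": [0, 0, 0]}
    - {"grip": -0.3, "offset": [-8, 24, 85], "twist": [0, 0, 0]}
    - {"grip": -0.3, "offset": [-8, 30, 115], "twist": [0, 0, 0]}
    - {"grip": -0.3, "offset": [-8, 36, 145], "twist": [0, 0, 0]}
    - {"grip": -0.3, "offset": [-8, 42, 175], "twist": [0, 0, 0]}
    - {"grip": -0.3, "offset": [-8, 45, 190], "twist": [0, 0, 0]}

```text
time_s: 20.7
tcp_pos: [0.4172, -0.0512, 0.2074]
eef_rot: [-0.537, 1.485, -0.275]
contact_force: [0.3, -1.4, 0.0]
finger_gap: 0.0294
```

```bash
python3 look.py 11; python3 ov.py 11 .4425 -.189;python3 zoom.py 11; python3 - <<'E'
from h import *
save(read_camera('wrist'),'w11')
E
```

```text
0.97 [0.5256 0.2822 0.    ]
0.84 [ 0.442  -0.1811  0.    ]
0.8 [ 0.5139 -0.0452  0.    ]
top 0.57 [ 0.4376 -0.1962  0.    ]
[ 0.4167 -0.0521  0.205 ]
```

View pics/z11.png

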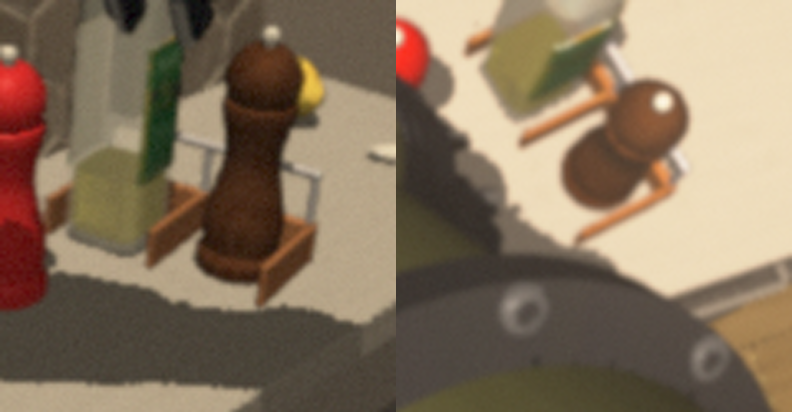

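View pics/w11.png

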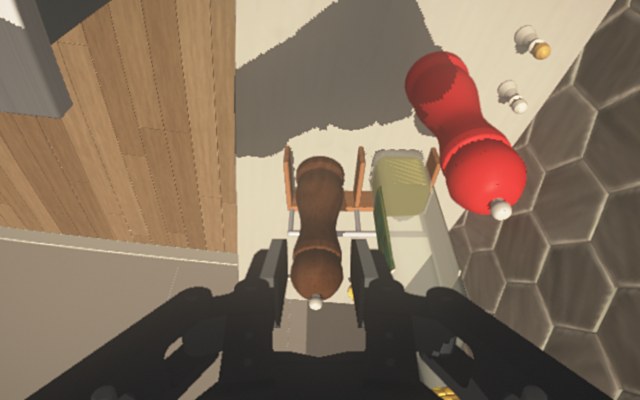

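View pics/scene11.png

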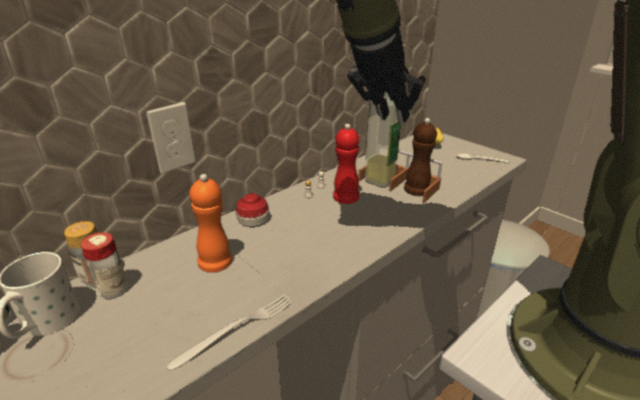

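```bash
python3 - <<'E'
from h import *
from scipy.optimize import least_squares
np.set_printoptions(precision=4,suppress=True)
P={n:np.load(n+'.npy',allow_pickle=True).item() for n in ['scene','top']}
print(at(P['top'],(195.2,430.2),.166),at(P['scene'],(110+36/3.3-.4,345+271/3.3-.4),.166))
t=np.linspace(0,2*np.pi,73)
def ring(n,x,y,z,r): return np.array([proj(P[n],(x+r*np.cos(a),y+r*np.sin(a),z)) for a in t])
def g(v):
    a=np.vstack([ring('top',*v,0,.028),ring('top',*v,.01,.029)]);return [a[:,0].max()-(165+210/3.3-.4),a[:,1].min()-(350+(561-396)/3.3-.4)]
print(least_squares(g,[.44,-.19],diff_step=1e-3).x)
def f(v):
    a=np.vstack([ring('scene',*v,0,.028),ring('scene',*v,.01,.029)]);return [a[:,1].min()-(345+195/3.3-.4),a[:,0].max()-(110+283/3.3-.4)]
print(least_squares(f,[.44,-.19],diff_step=1e-3).x)
print(sense()['tcp_pos'],sense()['time_s'])
E
```

```text
[ 0.4368 -0.1908  0.166 ] [ 0.4344 -0.1865  0.166 ]
[ 0.4401 -0.1917]
[ 0.4416 -0.1916]
[ 0.4165 -0.0523  0.2046] 20.95
```

```bash
python3 - <<'E'
from h import *
print(arm.close_job())
E
```

```text
the job is handed in; nothing more can be done
None
```

I slid the dark mill upright across the counter into the empty bay and handed the job in at about 21 s. I pushed it low on its foot with the fingers set 30 mm apart and the hand leaned back 30°. At the back wall the push force rose from about 2 N to 6.7 N and the fingers stopped. I then backed the hand out along the bay and raised it to about 0.2 m.

- **Mill position:** it measures about (0.441, −0.192), and I had estimated home at (0.4425, −0.189). That is within measuring error, 1–2 mm off the bay's middle line and no shorter than home.
- **Upright:** the knob sits over the foot as it did at the start.
- **Other things:** the last pictures show the oil bottle, egg timer, both shakers and the red and orange mills standing, with nothing seen to have moved. I judged this by eye and did not measure each one.
- **Disagreement:** the networks' mill positions scattered by up to 15 mm along the bay's depth. I relied on fits to the foot and knob and on the contact force instead.

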